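# Drive the seized axle pin out of a caster and take the wheel off

### The job

The worn wheel of the caster held in the small vice has to come off. With the long thin pin punch from the stand, feel for the axle hole in the top of the fork and press the seized axle pin steadily down, never with more than 30 N, until it is clear of the wheel, in the block below. Slide the wheel out of the open end of the fork without forcing it and lay it flat in the shallow tray; the punch goes back upright in its own hole, and the other punches and the sanding block are left alone.

Things in the scene. Friction and masses are not known exactly. Their poses are not given: they have to be found in the camera images.
- vice: Small grey drill-press vice, bolted down, jaws 64 mm high, holding a steel caster on its side by the stem, so the axle is vertical and the fork's two cheeks lie level. Origin on the bench plane right under the axle; z is the axle line, +x the open end of the fork, the way the wheel slides out. The vice lies at x -155 to -50, y -155 to 45 mm, its screw and tommy bar at the -y end.
- axle_hole (a point): Centre of the axle hole's mouth in the top face of the upper cheek, 70 mm above the bench; z up. Hole 8.5 mm across, no chamfer, through the 5 mm cheek; the flat face round it is 26 mm across. The plain upper end of the seized 8 mm axle pin lies 3 to 8 mm down inside. The pin has its head below and comes out downward only.
- fork_end (a point): Middle of the fork's open end, 13 mm from the axle along the vice's +x, 54 mm above the bench. The cheeks are 26 mm wide, 5 mm thick and rounded about the axle (radius 13 mm): lower cheek 38 to 43 mm, upper 65 to 70 mm above the bench; behind the wheel a crown joins them, 30 mm from the axle.
- block_top (a point): Top of the round steel bench block (36 mm across, 38 mm high) under the lower cheek, on the axle line; its bore takes the pin. The pin moves under about 12 N at any depth and stays where left. It frees the wheel when its upper end is 27 mm below axle_hole and lands dead, head on the bore's floor, at 29 mm. Grip and arm give some mm under this load: feel the landing, a rise above 12 N.
- wheel: Caster wheel, black tyre on a grey hub, 50 mm across, 20 mm thick, bore 10 mm, about 70 g, lying level and loose on the lower cheek round the pin (1 mm play, 2 mm of air above it), its sides standing out 12 mm beyond the cheeks. Origin at the centre of its underside, 43 mm above the bench at the start; z along its axis.
- stand: Grey sheet-steel punch stand, bolted down: a plate 46 mm (x) by 170 mm (y), 5 mm thick, top 55 mm above the bench, open below, on two end legs. Origin on the bench under its middle. Three 11.5 mm holes at y = -50, 0 and +50 mm (x = 0), a punch hanging in each by its collar; any punch may be in any hole.
- pin_punch: Long thin pin punch, middle height of the three: dark knurled handle 14 mm thick, 85 mm long with its collar (21 mm across, 5 mm thick); below the collar a plain steel tip 7.4 mm thick, 44 mm long, flat-ended. 120 g. Origin at the centre of the collar's underside (55 mm above the bench in the stand), z up along the handle; the tip ends at z = -44 mm.
- fat_punch: Thick punch, tallest of the three: handle 19 mm thick, 95 mm long, collar 26 mm, tip 10.4 mm thick and 44 mm long: too thick for the axle hole. Origin as for pin_punch. Leave it in the stand.
- stub_punch: Short starter punch, lowest of the three: handle 14 mm thick, 62 mm long, collar 21 mm, tapered tip 22 mm long, 5 to 10 mm thick: too short to clear the wheel. Origin as for pin_punch. Leave it in the stand.
- tray: Shallow bare-metal parts tray, fixed, 150 mm (x) by 170 mm (y) outside, rim 14 mm high, walls and floor 3 mm thick. Origin at the centre of its underside, on the bench.
- sanding_block: Loose bystander: brown sanding block, 62 x 101 x 28 mm, lying on the bench behind the vice, to its right. Origin at the centre of its underside. Leave it where it is.
Mind the look-alikes: they are no part of the job. Leave any green, turquoise or yellow look-alike of the pin_punch alone.

How it is judged:
On the way, in this order (a step that is already met when the one before it is completed fails the run):
1. the pin punch stands in the axle hole and bears on the pin (horizontal distance between pin_punch and axle_hole below 0.006 m and z of pin_punch in the frame of axle_hole below 0.0425 m and contact force between pin_punch and vice above 2 N), for 0.1 s.
2. the pin punch has pressed the pin down clear of the wheel (horizontal distance between pin_punch and axle_hole below 0.006 m and z of pin_punch in the frame of axle_hole below 0.017 m), for 0.1 s.
At the end, for the whole second after the job is handed in: the pin punch stands upright in its own hole of the stand (within 8 mm of where it began, tilted under 0.1 rad), and the wheel lies flat and still on the floor of the tray, inside the rim (tilt under 0.1 rad), either face up (distance of pin_punch from where it was at the start of the episode below 0.008 m and angle between pin_punch's own z axis and vertical below 0.1 rad and x of wheel in the frame of tray between -0.052 and 0.052 m and y of wheel in the frame of tray between -0.062 and 0.062 m and height (world z) of wheel below 0.027 m and angle between the z axis of wheel and the z axis of tray, either way round below 0.1 rad and linear speed of wheel below 0.02 m/s); the robot touches nothing.
It fails at once if a punch is pressed on the caster or its pin with more than 30 N (contact force between any of pin_punch, fat_punch, stub_punch and vice above 30 N).
It fails at once if the wheel is forced against the fork or the pin with more than 40 N (contact force between wheel and vice above 40 N).
It fails at once if another punch or the sanding block is moved by more than 20 mm (distance of any of fat_punch, stub_punch, sanding_block from where it was at the start of the episode above 0.02 m).
It also fails if it takes over 67 s, if anything falls off the work surface, if the arm or the gripper's body presses on something with over 40 N, if the wrist force passes 120 N, or if a joint passes its speed limit or range.

### The arm

A 7-joint arm with a two-finger parallel gripper is mounted at the origin on a cart in front of the work surface, level with it; the furniture and walls round the work are solid. World frame = base frame: x ahead of the robot, y to its left, z up, the work surface at z = 0. Lengths are in m, angles in rad, forces in N, time in s.
With the tool pointing down it reaches from about 0.4 to 0.875 m from the base axis. Payload 19.3 kg.
Tool frame: the origin (TCP) lies midway between the tips of the shut fingers; the grasp point (between the pads) lies 19 mm behind it (r.grip_depth is the distance from the TCP to the grasp point, in m); z points along the fingers, y is the line along which they close (so a half turn about z gives the same grasp; the last joint's range is limited). The gripper opens to 85 mm and grips with 20 to 120 N. Pads are 22 mm wide; open, the fingers measure 114 mm over their backs; the gripper's body (76 mm by 85 mm) begins 54 mm behind the grasp point. The pads swing forward as they close: fully open they stand 13 mm farther back than shut.
Start: joints at [-1.225, 0.521, -0.036, 1.599, 0.021, 1.021, -0.113], TCP at [0.252, 0.572, 0.231] pointing down, gripper open.
Joint ranges: [-2.91, 2.91], [-0.3, 2.13], [-1.5, 1.42], [0.17, 2.43], [-1.26, 4.41], [0.16, 1.93], [-2.52, 2.52]. Speed limits (rad/s): [1.89, 1.89, 2.39, 2.39, 3.01, 3.01, 3.01].

### API

Orientations are given as a unit quaternion [w, x, y, z].
In Python, from cell import monitor, capture, camera_info, r gives the robot as it stands.
- The arm moves only by the tool move_arm, never from a script. Its argument "plan" is a list of rows, each an object of numbers: "dx", "dy", "dz": the shift along the tool's x, y, z in cm; "twist": the turn about the tool's z in degrees; "claw": the opening, from 0 (shut) to 1 (fully open). A call has 1 to 20 rows; each row shifts and turns the commanded pose from where the row before left it, along the tool's axes as they then stand; what a row does not reach is not made up. A row lasts 1/8 s, in which the tool goes at most 62.5 mm and 10.7 degrees, less where a joint would pass 70% of its speed; a pose out of reach is approached as far as the arm can. A call with a gripper value outside its range is refused whole. The fingers move at their own pace and stop on an object; "grip_force" is the grip in N (left out, the last holds). Time passes only in rows, so rows that do not move let the fingers close. It gives the time, the measured TCP pose, the force, the opening and the grip force at its end, in the units of the state.
- monitor.observe(): the state, without advancing time (a new reading comes with each control period).
- capture(name): name is "side" or "top" or "wrist"; returns (picture, depth): 480x640x3 uint8, red, green, blue; 480x640 float32, m along the optical axis (not along the pixel's ray), 0 where there is no reading.
- camera_info(name): a dict with "K" (3x3 intrinsics, pixels), "camera_from_world" (4x4, takes a point from world to camera coordinates); the wrist camera has in their place "T_tool_cam" (4x4, takes a point from camera to tool coordinates, whose origin is the TCP and whose axes are the flange's). Camera axes: x right, y up, looking along -z (the intrinsics and any distortion apply to the point x, -y, -z); pixel columns grow to the right and rows downward; lengths in m; the calibration is good to about 2 mm. A picture is of the moment at which its call begins: read the wrist's pose just before it. camera_info takes no time and is no camera call.
- r.finish_job(): hands the job in; it is judged then, once.
The state is a dict: "time": time; "joint_positions": joint angles; "qd": joint speeds; "tau": joint torques, N m; "tcp_pos": TCP position; "orientation": TCP orientation; "force": force on the tool from outside, world axes, zero at the start; "wrist_torque": the same for the moment, N m; "opening": finger opening in m; "gripper_force": force on a finger pad.
Only numpy, scipy, OpenCV 4.12 (cv2) and the standard library are available. Lean on these libraries where they do the work, as an engineer would, in place of code of your own. Each camera call takes 0.05 s, during which the arm holds its last target. There are 200 camera calls.

## Working session

There is one attempt and no reset: what is moved stays moved. The work goes in short steps, Python scripts to look and compute and a tool call to move; the robot and the scene stay as the last step left them, time stands still between calls to the robot, and variables do not carry over. Pictures are saved under pics/ and viewed, at most 12 in all, crops included, and the job is handed in when it is done.

Besides the shell and the picture viewer there is one more tool, called as name(argument=value, ...), one argument or row to a line, values as JSON. move_arm: Moves the arm, as the interface text tells. Its arguments: {"type":"object","properties":{"plan":{"type":"array"},"grip_force":{"type":"number"}},"required":["plan"]}

```bash
mkdir -p pics; ls; cat > h.py <<'E'
import numpy as np, cv2
from cell import monitor, capture, camera_info, r
from scipy.spatial.transform import Rotation as R
def pose():
    s=monitor.observe(); T=np.eye(4); w,x,y,z=s["orientation"]
    T[:3,:3]=R.from_quat([x,y,z,w]).as_matrix(); T[:3,3]=s["tcp_pos"]; return s,T
def shot(name):
    s,T=pose(); p,d=capture(name); ci=camera_info(name)
    W=T@np.array(ci["T_tool_cam"]) if name=="wrist" else np.linalg.inv(np.array(ci["camera_from_world"]))
    return p,d,np.array(ci["K"]),W
def cloud(d,K,W):
    v,u=np.mgrid[:d.shape[0],:d.shape[1]]
    X=np.stack([(u-K[0,2])/K[0,0]*d,-(v-K[1,2])/K[1,1]*d,-d,np.ones_like(d)],-1)
    P=(X@W.T)[...,:3]; P[d<=0]=np.nan; return P
def ray(u,v,K,W,z):
    dr=W[:3,:3]@np.array([(u-K[0,2])/K[0,0],-(v-K[1,2])/K[1,1],-1]); o=W[:3,3]; return o+dr*(z-o[2])/dr[2]
def save(n,p): cv2.imwrite("pics/"+n+".png",p[...,::-1])
E
python3 - <<'E'
from h import *
s,T=pose(); print(s["time"],s["tcp_pos"],T[:3,:3].round(3),s["force"],s["opening"])
for n in("side","top"):
    p,d,K,W=shot(n); save(n+"0",p); np.savez("/tmp/"+n,p=p,d=d,K=K,W=W); print(n,W.round(3).tolist(),K.tolist(),camera_info(n).keys(),(d>0).mean())
E
```

```text
pics
0.0 [0.25233587 0.57141502 0.2307118 ] [[-0.915  0.404 -0.   ]
 [ 0.404  0.915 -0.001]
 [-0.    -0.001 -1.   ]] [ 1.22119858 -0.32000645  0.15799756] 0.08543782747114582
side [[0.994, 0.053, -0.092, 0.366], [-0.106, 0.534, -0.839, -1.317], [0.005, 0.844, 0.537, 0.892], [0.0, 0.0, 0.0, 1.0]] [[593.2109199612844, 0.0, 313.82742934795937], [0.0, 593.2109199612844, 238.37317750985994], [0.0, 0.0, 1.0]] dict_keys(['K', 'camera_from_world']) 0.9961263020833333
top [[0.025, 0.991, -0.129, 0.312], [-1.0, 0.023, -0.015, -0.065], [-0.012, 0.129, 0.992, 1.51], [0.0, 0.0, 0.0, 1.0]] [[614.3512852724299, 0.0, 316.3068659663893], [0.0, 614.3512852724299, 222.39714097451778], [0.0, 0.0, 1.0]] dict_keys(['K', 'camera_from_world']) 0.9960872395833333
```

View pics/top0.png

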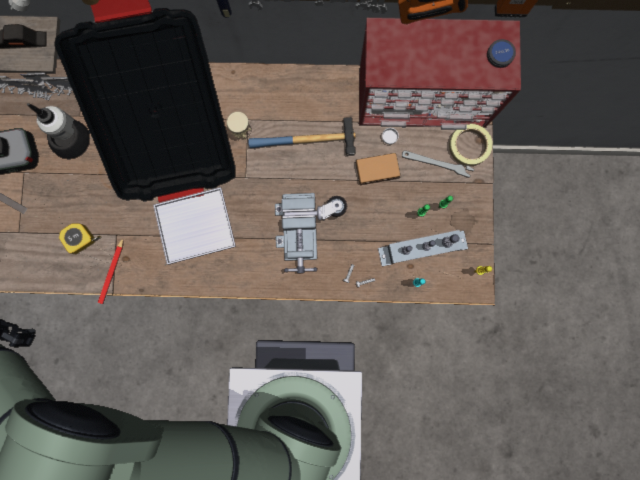

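View pics/side0.png

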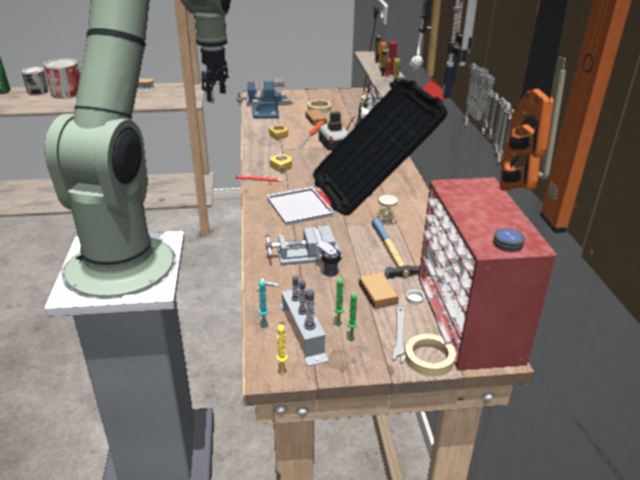

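Top view: the caster wheel/fork is at (333,207), the stand at (423,247) with grey punches near (405,250), (428,245) and (450,240), the tray at (195,227), and the sanding block at (378,168). The green punches (424,210), (446,202), turquoise (419,282) and yellow (484,270) are look-alikes. Next I measure heights.

```bash
python3 - <<'E'
from h import *
for n in("top",):
    f=np.load(f"/tmp/{n}.npz"); P=cloud(f["d"],f["K"],f["W"])
    def reg(u0,u1,v0,v1): return P[v0:v1,u0:u1].reshape(-1,3)
    b=reg(240,270,180,240); print("bench z",np.nanmedian(b[:,2]))
    s=reg(372,475,222,270); pl=s[(s[:,2]>.047)&(s[:,2]<.063)]
    c=cv2.minAreaRect((pl[:,:2]*1000).astype(np.float32)); print("plate",c, cv2.boxPoints(c).round().tolist())
    hi=s[s[:,2]>.08]
    for a in range(370,476,4):
        q=reg(a,a+4,222,270); q=q[q[:,2]>.075]
        if len(q): i=q[:,2].argmax(); print(a,len(q),q[i].round(4))
    t=reg(150,240,185,265); t=t[(t[:,2]>.008)&(t[:,2]<.022)]; c=cv2.minAreaRect((t[:,:2]*1000).astype(np.float32)); print("tray",c)
    w=reg(310,352,190,225)
    k=w[(w[:,2]>.066)&(w[:,2]<.076)]; print("cheek",len(k),k.mean(0),k.min(0),k.max(0)); c=cv2.minAreaRect((k[:,:2]*1000).astype(np.float32)); print(c)
    k=w[(w[:,2]>.056)&(w[:,2]<.066)]; print("wheel",len(k)); print(cv2.minEnclosingCircle((k[:,:2]*1000).astype(np.float32)))
    p=f["p"]; x=cv2.resize(p[185:275,265:495][...,::-1],None,fx=3.4,fy=3.4,interpolation=cv2.INTER_CUBIC); cv2.imwrite("pics/crop1.png",x)
E
```

```text
bench z -6.358934524586246e-05
plate ((450.39532470703125, -304.54888916015625), (46.25305938720703, 171.42294311523438), 12.866853713989258) [[409.0, -226.0], [447.0, -393.0], [492.0, -383.0], [454.0, -216.0]]
402 8 [ 0.4385 -0.2488  0.0989]
406 25 [ 0.4389 -0.2526  0.1216]
410 11 [ 0.4437 -0.2573  0.1201]
422 3 [ 0.4483 -0.2978  0.0799]
426 27 [ 0.4483 -0.2988  0.1291]
430 27 [ 0.4513 -0.3005  0.1453]
434 8 [ 0.4517 -0.3075  0.1433]
442 4 [ 0.4607 -0.3435  0.084 ]
446 30 [ 0.4606 -0.3435  0.13  ]
450 37 [ 0.4647 -0.3451  0.1554]
454 35 [ 0.4584 -0.3562  0.1549]
458 6 [ 0.4588 -0.3591  0.1517]
tray ((499.010009765625, 259.92913818359375), (195.20005798339844, 218.9250030517578), 3.4951717853546143)
cheek 278 [ 0.53257419 -0.06893466  0.07002911] [ 0.49753085 -0.11244158  0.0660378 ] [ 0.56425595 -0.02634557  0.07588585]
((531.7742919921875, -70.32760620117188), (61.080745697021484, 86.87239837646484), 6.1265668869018555)
wheel 317
((526.645263671875, -68.10527801513672), 50.68822479248047)
```

View pics/crop1.png

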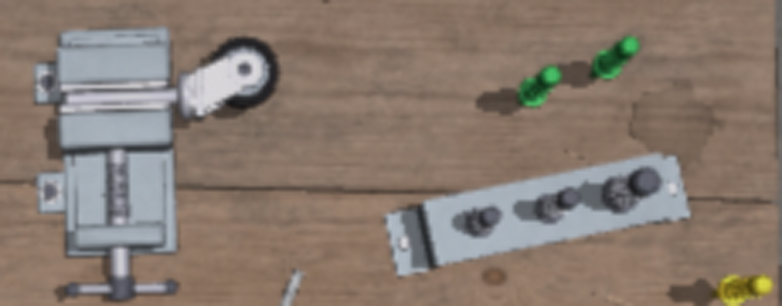

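Crop: stub punch at (485,215), pin punch (middle height, 0.145) at (560,205), and fat punch (tallest, 0.155) at (635,185). The grey middle one is the pin punch, in the stand's centre hole. The fork's axle shows at (245,69).

```bash
cat >> h.py <<'E'
def plan(pts,cur=None):
    """pts: (x,y,z,yaw deg of tool y axis or None, nrows) -> per-row tool shifts, rounded"""
    s,T=pose(); p=T[:3,3].copy(); yaw=np.degrees(np.arctan2(T[1,1],T[0,1]))
    if cur is not None: p=np.array(cur[:3],float); yaw=cur[3]
    for x,y,z,yw,n in pts:
        tw=0 if yw is None else -((yw-yaw+90)%180-90)
        st=(np.array([x,y,z])-p)/n*100; out=[]
        for i in range(n):
            yaw-=tw/n*0
            a=np.radians(yaw); ty=np.array([np.cos(a),np.sin(a)]); tx=np.array([np.sin(a),-np.cos(a)])*-1
            tx=np.array([-ty[1],ty[0]])*-1; tx=np.cross([ty[0],ty[1],0],[0,0,-1])[:2]
            out.append((round(st[:2]@tx,2),round(st[:2]@ty,2),round(-st[2],2),round(tw/n,1))); yaw-=tw/n
        p=np.array([x,y,z],float); print(out)
E
python3 - <<'E'
from h import *
f=np.load("/tmp/top.npz"); K,W,p,d=f["K"],f["W"],f["p"],f["d"]; P=cloud(d,K,W)
print("axle",ray(337.1,205.3,K,W,.07))
m=(p.min(-1)>150)&(P[...,2]<.03); m[:180]=0;m[275:]=0;m[:,:145]=0;m[:,245:]=0
n,l,st,ce=cv2.connectedComponentsWithStats(m.astype(np.uint8)); i=st[1:,4].argmax()+1; q=P[l==i]; q=q[~np.isnan(q[:,0])]
print("tray",st[i],cv2.minAreaRect((q[:,:2]*1000).astype(np.float32)))
# vice yaw: top jaw points
q=P[190:250,275:317].reshape(-1,3); q=q[(q[:,2]>.056)&(q[:,2]<.07)]; print("jaws",cv2.minAreaRect((q[:,:2]*1000).astype(np.float32)))
ci=camera_info("wrist"); print(np.array(ci["T_tool_cam"]).round(3).tolist(),ci["K"][0][0])
plan([(.5,.35,.25,None,6),(.54,0,.25,0,8),(.48,-.05,.25,0,2)])
E
```

```text
axle [ 0.5411705  -0.09117294  0.07      ]
tray [ 157  188   78   76 3908] ((492.9486999511719, 257.8779602050781), (152.63763427734375, 170.4922332763672), 16.006305694580078)
jaws ((522.3418579101562, -0.8221549987792969), (73.73904418945312, 81.33082580566406), 1.9620702266693115)
[[0.0, 0.96, 0.279, 0.071], [1.0, -0.0, 0.001, -0.001], [0.001, 0.279, -0.96, -0.143], [0.0, 0.0, 0.0, 1.0]] 408.07063682383324
[(np.float64(-5.27), np.float64(-1.71), np.float64(-0.32), 0.0), (np.float64(-5.27), np.float64(-1.71), np.float64(-0.32), 0.0), (np.float64(-5.27), np.float64(-1.71), np.float64(-0.32), 0.0), (np.float64(-5.27), np.float64(-1.71), np.float64(-0.32), 0.0), (np.float64(-5.27), np.float64(-1.71), np.float64(-0.32), 0.0), (np.float64(-5.27), np.float64(-1.71), np.float64(-0.32), 0.0)]
[(np.float64(-2.22), np.float64(-3.8), np.float64(-0.0), np.float64(8.3)), (np.float64(-2.75), np.float64(-3.44), np.float64(-0.0), np.float64(8.3)), (np.float64(-3.21), np.float64(-3.01), np.float64(-0.0), np.float64(8.3)), (np.float64(-3.61), np.float64(-2.52), np.float64(-0.0), np.float64(8.3)), (np.float64(-3.94), np.float64(-1.97), np.float64(-0.0), np.float64(8.3)), (np.float64(-4.18), np.float64(-1.38), np.float64(-0.0), np.float64(8.3)), (np.float64(-4.34), np.float64(-0.77), np.float64(-0.0), np.float64(8.3)), (np.float64(-4.4), np.float64(-0.13), np.float64(-0.0), np.float64(8.3))]
[(np.float64(-2.5), np.float64(-3.0), np.float64(-0.0), np.float64(-0.0)), (np.float64(-2.5), np.float64(-3.0), np.float64(-0.0), np.float64(-0.0))]
```

move_arm(
  plan=[
    {"dx": -5.27,"dy": -1.71},
    {"dx": -5.27,"dy": -1.71},
    {"dx": -5.27,"dy": -1.71},
    {"dx": -5.27,"dy": -1.71},
    {"dx": -5.27,"dy": -1.71},
    {"dx": -5.27,"dy": -1.71},
    {"dx": -2.2,"dy": -3.8,"twist": 8.3},
    {"dx": -2.75,"dy": -3.4,"twist": 8.3},
    {"dx": -3.2,"dy": -3.0,"twist": 8.3},
    {"dx": -3.6,"dy": -2.5,"twist": 8.3},
    {"dx": -3.9,"dy": -2.0,"twist": 8.3},
    {"dx": -4.2,"dy": -1.4,"twist": 8.3},
    {"dx": -4.3,"dy": -0.8,"twist": 8.3},
    {"dx": -4.4,"dy": -0.1,"twist": 8.3},
    {"dx": -4.5},
    {"dx": -4.5},
    {"dx": 0},
  ],
)

```text
validation failed for argument at $.pl...
```

```bash
python3 - <<'E'
from h import *
s,T=pose(); print(s["time"],s["tcp_pos"],np.degrees(np.arctan2(T[1,1],T[0,1])),T[:3,2],np.round(s["joint_positions"],2))
p,d,K,W=shot("wrist"); save("w1",p); np.savez("/tmp/w1",p=p,d=d,K=K,W=W)
E
```

```text
0.1 [0.25237354 0.57147367 0.23079854] 66.17450404798782 [-3.29252634e-04 -9.09200141e-04 -9.99999532e-01] [-1.23  0.52 -0.04  1.6   0.02  1.02 -0.11]
```

View pics/w1.png

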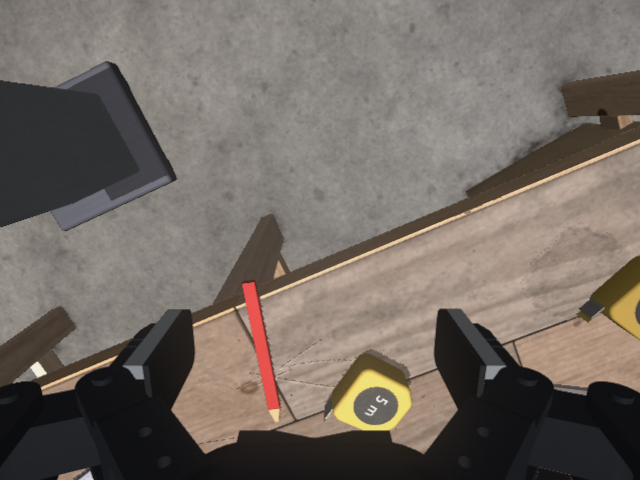

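The wrist view still shows the start spot, because the call was refused (no motion). I'll give every field in each row.

move_arm(
  plan=[
    {"dx": -5.27,"dy": -1.71,"dz": 0,"twist": 0,"claw": 1},
    {"dx": -5.27,"dy": -1.71,"dz": 0,"twist": 0,"claw": 1},
    {"dx": -5.27,"dy": -1.71,"dz": 0,"twist": 0,"claw": 1},
    {"dx": -5.27,"dy": -1.71,"dz": 0,"twist": 0,"claw": 1},
    {"dx": -5.27,"dy": -1.71,"dz": 0,"twist": 0,"claw": 1},
    {"dx": -5.27,"dy": -1.71,"dz": 0,"twist": 0,"claw": 1},
    {"dx": -2.2,"dy": -3.8,"dz": 0,"twist": 8.3,"claw": 1},
    {"dx": -2.75,"dy": -3.4,"dz": 0,"twist": 8.3,"claw": 1},
    {"dx": -3.2,"dy": -3.0,"dz": 0,"twist": 8.3,"claw": 1},
    {"dx": -3.6,"dy": -2.5,"dz": 0,"twist": 8.3,"claw": 1},
    {"dx": -3.9,"dy": -2.0,"dz": 0,"twist": 8.3,"claw": 1},
    {"dx": -4.2,"dy": -1.4,"dz": 0,"twist": 8.3,"claw": 1},
    {"dx": -4.3,"dy": -0.8,"dz": 0,"twist": 8.3,"claw": 1},
    {"dx": -4.4,"dy": -0.1,"dz": 0,"twist": 8.3,"claw": 1},
    {"dx": -4.5,"dy": 0,"dz": 0,"twist": 0,"claw": 1},
    {"dx": -4.5,"dy": 0,"dz": 0,"twist": 0,"claw": 1},
    {"dx": 0,"dy": 0,"dz": 0,"twist": 0,"claw": 1},
  ],
)

```text
time: 2.28
tcp_pos: [0.5381, -0.0924, 0.2313]
orientation: [0.0, 0.71, 0.704, -0.0]
force: [0.4, 0.2, 0.0]
opening: 0.0852
gripper_force: 0.0
```

```bash
python3 - <<'E'
from h import *
s,T=pose(); print(np.degrees(np.arctan2(T[1,1],T[0,1])),T[:3,2],np.round(s["joint_positions"],2))
p,d,K,W=shot("wrist"); save("w2",p); np.savez("/tmp/w2",p=p,d=d,K=K,W=W)
E
```

```text
-0.5065922879973265 [-1.18092486e-04 -1.18141005e-03 -9.99999295e-01] [-0.22  0.42  0.38  1.83 -0.19  0.93  0.23]
```

View pics/w2.png

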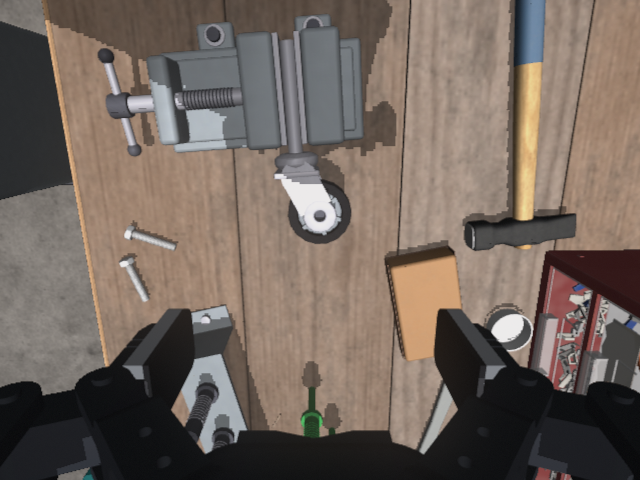

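The hole appears at (320,215); the fork body runs obliquely from the crown (295,170). The stand's punches show at the lower left. I'll measure the hole, vice yaw and fork outline.

```bash
python3 - <<'E'
from h import *
f=np.load("/tmp/w2.npz"); K,W,p,d=f["K"],f["W"],f["p"],f["d"]; P=cloud(d,K,W)
print("hole",ray(320,215,K,W,.07),"depth pts",P[215,312],P[208,326])
print("bench",np.nanmedian(P[250:300,250:300,2]))
q=P[25:155,240:360].reshape(-1,3); q=q[(q[:,2]>.058)&(q[:,2]<.07)]; print("jaws",len(q),cv2.minAreaRect((q[:,:2]*1000).astype(np.float32)),cv2.boxPoints(cv2.minAreaRect((q[:,:2]*1000).astype(np.float32))).round(1).tolist())
c=P[155:250,270:360].reshape(-1,3); g=p[155:250,270:360].reshape(-1,3).max(-1)
k=c[(c[:,2]>.066)&(c[:,2]<.074)]; print("cheek",k.mean(0)); hull=cv2.convexHull((k[:,:2]*1000).astype(np.float32))[:,0]; print(hull.round(0).tolist())
k=c[(c[:,2]>.055)&(c[:,2]<.0655)&(g<60)]; print("tyre",cv2.minEnclosingCircle((k[:,:2]*1000).astype(np.float32)))
x=cv2.resize(p[140:260,250:390][...,::-1],None,fx=5,fy=5,interpolation=cv2.INTER_CUBIC); cv2.imwrite("pics/crop2.png",x)
E
```

```text
hole [ 0.54238945 -0.09003731  0.07      ] depth pts [ 0.5362931  -0.0897909   0.07086565] [ 0.54695712 -0.08456044  0.07041614]
bench 0.0004825897611926422
jaws 11216 ((521.960205078125, -2.7466392517089844), (73.27644348144531, 86.72834777832031), 3.2718148231506348) [[482.8999938964844, 38.5], [487.8999938964844, -48.099998474121094], [561.0, -43.900001525878906], [556.0999755859375, 42.599998474121094]]
cheek [ 0.53193986 -0.07129021  0.07026491]
[[554.0, -88.0], [553.0, -85.0], [541.0, -56.0], [536.0, -46.0], [534.0, -45.0], [531.0, -45.0], [526.0, -45.0], [525.0, -45.0], [518.0, -45.0], [517.0, -45.0], [514.0, -47.0], [513.0, -47.0], [511.0, -49.0], [508.0, -59.0], [508.0, -59.0], [508.0, -62.0], [532.0, -98.0], [533.0, -100.0], [536.0, -102.0], [542.0, -103.0], [543.0, -103.0], [548.0, -101.0], [550.0, -99.0], [552.0, -97.0], [552.0, -96.0], [553.0, -95.0], [554.0, -92.0], [554.0, -92.0]]
tyre ((542.2230224609375, -89.86312103271484), 24.48948860168457)
```

View pics/crop2.png

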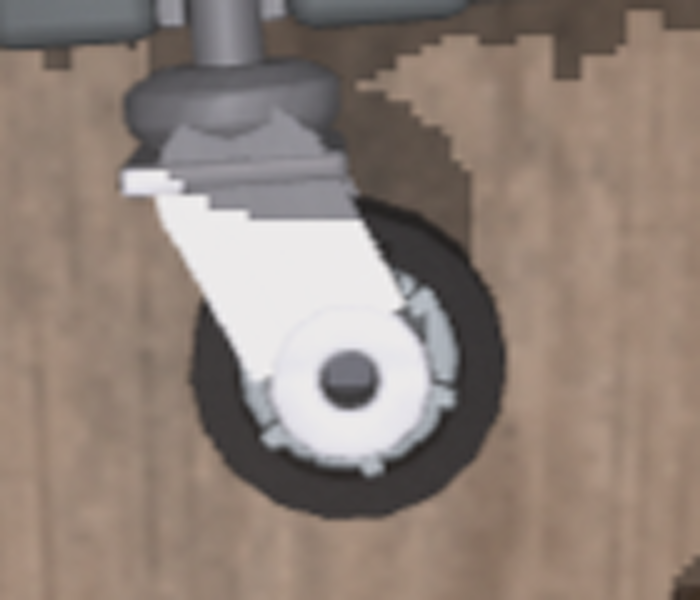

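Hole at about (0.542,-0.090), agreeing across both cameras and the tyre circle. Vice yaw is about 3°. Next, over to the stand.

```bash
python3 - <<'E'
from h import *
plan([(.4504,-.3045,.215,12.9,5)])
E
```

```text
[(np.float64(-4.3), np.float64(-1.73), np.float64(0.32), np.float64(-2.7)), (np.float64(-4.21), np.float64(-1.93), np.float64(0.32), np.float64(-2.7)), (np.float64(-4.12), np.float64(-2.12), np.float64(0.32), np.float64(-2.7)), (np.float64(-4.02), np.float64(-2.31), np.float64(0.32), np.float64(-2.7)), (np.float64(-3.91), np.float64(-2.49), np.float64(0.32), np.float64(-2.7))]
```

move_arm(
  plan=[
    {"dx": -4.3,"dy": -1.73,"dz": 0.32,"twist": -2.7,"claw": 1},
    {"dx": -4.2,"dy": -1.93,"dz": 0.32,"twist": -2.7,"claw": 1},
    {"dx": -4.1,"dy": -2.1,"dz": 0.32,"twist": -2.7,"claw": 1},
    {"dx": -4.0,"dy": -2.3,"dz": 0.32,"twist": -2.7,"claw": 1},
    {"dx": -3.9,"dy": -2.5,"dz": 0.32,"twist": -2.7,"claw": 1},
    {"dx": 0,"dy": 0,"dz": 0,"twist": 0,"claw": 1},
    {"dx": 0,"dy": 0,"dz": 0,"twist": 0,"claw": 1},
  ],
)

```text
time: 3.2
tcp_pos: [0.4524, -0.3018, 0.2151]
orientation: [-0.0, 0.62, 0.784, 0.0]
force: [-0.8, 1.6, 0.1]
opening: 0.0852
gripper_force: 0.0
```

```bash
python3 - <<'E'
from h import *
s,T=pose(); print(s["time"],s["tcp_pos"],np.degrees(np.arctan2(T[1,1],T[0,1])),np.round(s["joint_positions"],2))
p,d,K,W=shot("wrist"); save("w3",p); np.savez("/tmp/w3",p=p,d=d,K=K,W=W)
P=cloud(d,K,W); a=P.reshape(-1,3)
pl=a[(abs(a[:,2]-.055)<.003)&(abs(a[:,0]-.45)<.05)&(abs(a[:,1]+.3)<.11)]; print("plate",cv2.minAreaRect((pl[:,:2]*1000).astype(np.float32)))
for c in [(.4504,-.3045),(.439,-.256),(.4615,-.353)]:
    for z0,z1 in((.058,.0615),(.10,.16)):
        q=a[(np.hypot(a[:,0]-c[0],a[:,1]-c[1])<.02)&(a[:,2]>z0)&(a[:,2]<z1)]
        if len(q)>5: print(c,z0,len(q),q[:,2].max(),np.median(q,0).round(4),[round(v,4) for v in (q.max(0)+q.min(0))[:2]/2], q[q[:,2]>q[:,2].max()-.004].mean(0).round(4))
E
```

```text
3.2 [ 0.45241948 -0.30180326  0.21513403] 13.317420841032641 [ 0.22  0.43  0.36  1.85 -0.19  0.89  0.89]
plate ((449.9156188964844, -305.3729553222656), (46.16371154785156, 169.53729248046875), 12.85899543762207)
(0.4504, -0.3045) 0.058 196 0.061499980285115496 [ 0.4487 -0.3     0.0606] [np.float64(0.45), np.float64(-0.3038)] [ 0.4493 -0.3012  0.0605]
(0.4504, -0.3045) 0.1 799 0.14200231958066797 [ 0.4493 -0.3014  0.1368] [np.float64(0.4498), np.float64(-0.3048)] [ 0.4499 -0.3046  0.14  ]
(0.439, -0.256) 0.058 187 0.06149681006963015 [ 0.4373 -0.2515  0.0605] [np.float64(0.4388), np.float64(-0.2533)] [ 0.438  -0.2523  0.0605]
(0.439, -0.256) 0.1 451 0.1191578807759322 [ 0.4387 -0.2559  0.1167] [np.float64(0.4388), np.float64(-0.2566)] [ 0.4388 -0.2564  0.1171]
(0.4615, -0.353) 0.058 224 0.061458026757991835 [ 0.4589 -0.3466  0.0606] [np.float64(0.461), np.float64(-0.3487)] [ 0.46   -0.348   0.0605]
(0.4615, -0.353) 0.1 1681 0.15200711906626502 [ 0.4599 -0.3477  0.1411] [np.float64(0.461), np.float64(-0.3531)] [ 0.461  -0.3528  0.15  ]
```

View pics/w3.png

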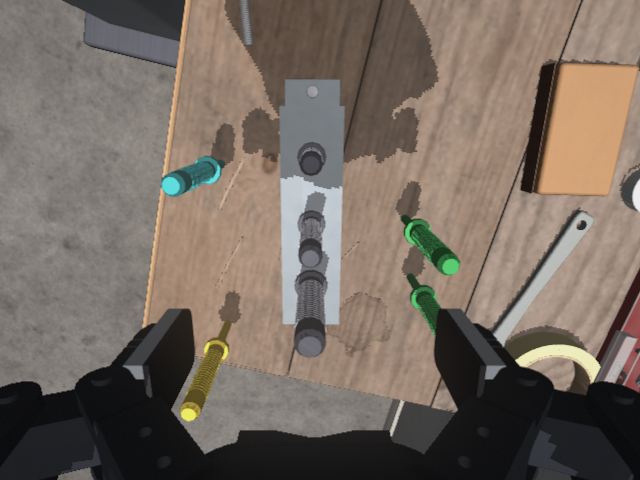

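The pin punch (grey, middle height, top at 0.140) stands at (310,255) px → (0.450,-0.305). The stub is at (311,160) and the fat one at (310,340). Descending.

move_arm(
  plan=[
    {"dx": -0.22,"dy": -0.31,"dz": 1.5,"twist": 0.4,"claw": 1},
    {"dx": 0,"dy": 0,"dz": 3,"twist": 0,"claw": 1},
    {"dx": 0,"dy": 0,"dz": 3,"twist": 0,"claw": 1},
    {"dx": 0,"dy": 0,"dz": 2.8,"twist": 0,"claw": 1},
    {"dx": 0,"dy": 0,"dz": 2,"twist": 0,"claw": 1},
    {"dx": 0,"dy": 0,"dz": 0,"twist": 0,"claw": 1},
    {"dx": 0,"dy": 0,"dz": 0,"twist": 0,"claw": 1},
    {"dx": 0,"dy": 0,"dz": 0,"twist": 0,"claw": 1},
  ],
)

```text
time: 4.25
tcp_pos: [0.4497, -0.306, 0.093]
orientation: [0.001, 0.623, 0.782, 0.0]
force: [-0.3, 0.2, 0.5]
opening: 0.0856
gripper_force: 0.0
```

move_arm(
  plan=[
    {"dx": 0.13,"dy": 0,"dz": 0,"twist": 0,"claw": 0.5},
    {"dx": 0,"dy": 0,"dz": 0,"twist": 0,"claw": 0},
    {"dx": 0,"dy": 0,"dz": 0,"twist": 0,"claw": 0},
    {"dx": 0,"dy": 0,"dz": 0,"twist": 0,"claw": 0},
    {"dx": 0,"dy": 0,"dz": 0,"twist": 0,"claw": 0},
    {"dx": 0,"dy": 0,"dz": 0,"twist": 0,"claw": 0},
    {"dx": 0,"dy": 0,"dz": 0,"twist": 0,"claw": 0},
    {"dx": 0,"dy": 0,"dz": 0,"twist": 0,"claw": 0},
  ],
  grip_force=100,
)

```text
time: 5.25
tcp_pos: [0.4489, -0.3047, 0.0923]
orientation: [-0.0, 0.623, 0.782, -0.0]
force: [-1.1, 0.2, 2.3]
opening: 0.0116
gripper_force: 97.3
```

move_arm(
  plan=[
    {"dx": 0,"dy": 0,"dz": -1,"twist": 0,"claw": 0},
    {"dx": 0,"dy": 0,"dz": -2.5,"twist": 0,"claw": 0},
    {"dx": 0,"dy": 0,"dz": -2.5,"twist": 0,"claw": 0},
    {"dx": 0,"dy": 0,"dz": -2.5,"twist": 0,"claw": 0},
    {"dx": 0,"dy": 0,"dz": -2.5,"twist": 0,"claw": 0},
    {"dx": 0,"dy": 0,"dz": 0,"twist": 0,"claw": 0},
    {"dx": 0,"dy": 0,"dz": 0,"twist": 0,"claw": 0},
  ],
)

```text
time: 6.12
tcp_pos: [0.4488, -0.3043, 0.2019]
orientation: [-0.0, 0.623, 0.782, 0.0]
force: [-0.2, -0.3, -1.9]
opening: 0.0119
gripper_force: 97.4
```

```bash
python3 - <<'E'
from h import *
s,T=pose(); print(s["time"],s["tcp_pos"],np.degrees(np.arctan2(T[1,1],T[0,1])),s["force"],s["opening"])
p,d,K,W=shot("wrist"); np.savez("/tmp/w4",p=p,d=d,K=K,W=W); P=cloud(d,K,W); a=P.reshape(-1,3)-T[:3,3]; b=a@T[:3,:3]
# punch points in tool frame: collar at z~+.037, tip end ~ .081
for z0,z1 in((.03,.04),(.04,.055),(.055,.07),(.07,.085)):
    q=b[(abs(b[:,0])<.03)&(abs(b[:,1])<.03)&(b[:,2]>z0)&(b[:,2]<z1)]
    if len(q): print(z0,len(q),np.median(q,0).round(4),q[:,1].min(),q[:,1].max(),q[:,0].max(),q[:,2].max())
plan([(.542,-.090,s["tcp_pos"][2],3.3 if 0 else None,5)])
save("w4",p)
E
```

```text
6.125 [ 0.44881739 -0.30432939  0.20193318] 12.885672021907528 [-0.15438713 -0.2896182  -1.87118644] 0.01187692579630522
0.03 679 [ 0.0052 -0.0006  0.0318] -0.010845970973306428 0.009688478114364655 0.009838020076179383 0.03749674207794312
0.055 92 [ 0.0023 -0.0006  0.0633] -0.003849890479232394 0.0027055088647206476 0.003134388747820963 0.0694891913581388
0.07 72 [ 0.0022 -0.0006  0.0754] -0.004001393626064893 0.0028719155033262713 0.0029553764623862634 0.08120518964503592
[(np.float64(3.76), np.float64(2.78), np.float64(-0.01), 0.0), (np.float64(3.76), np.float64(2.78), np.float64(-0.01), 0.0), (np.float64(3.76), np.float64(2.78), np.float64(-0.01), 0.0), (np.float64(3.76), np.float64(2.78), np.float64(-0.01), 0.0), (np.float64(3.76), np.float64(2.78), np.float64(-0.01), 0.0)]
```

move_arm(
  plan=[
    {"dx": 3.76,"dy": 2.78,"dz": 0,"twist": 0,"claw": 0},
    {"dx": 3.76,"dy": 2.78,"dz": 0,"twist": 0,"claw": 0},
    {"dx": 3.76,"dy": 2.78,"dz": 0,"twist": 0,"claw": 0},
    {"dx": 3.76,"dy": 2.78,"dz": 0,"twist": 0,"claw": 0},
    {"dx": 3.76,"dy": 2.86,"dz": 0.5,"twist": 0,"claw": 0},
    {"dx": 0,"dy": 0,"dz": 1,"twist": 0,"claw": 0},
    {"dx": 0,"dy": 0,"dz": 0,"twist": 0,"claw": 0},
    {"dx": 0,"dy": 0,"dz": 0,"twist": 0,"claw": 0},
    {"dx": 0,"dy": 0,"dz": 0,"twist": 0,"claw": 0},
  ],
)

```text
time: 7.3
tcp_pos: [0.5432, -0.0911, 0.1876]
orientation: [0.0, 0.624, 0.781, 0.0]
force: [-0.1, -0.3, -1.3]
opening: 0.0116
gripper_force: 97.6
```

```bash
python3 - <<'E'
from h import *
s,T=pose(); print(s["time"],s["tcp_pos"],np.degrees(np.arctan2(T[1,1],T[0,1])),s["force"],T[:3,2])
p,d,K,W=shot("wrist"); np.savez("/tmp/w5",p=p,d=d,K=K,W=W); P=cloud(d,K,W)
def pix(X):
    c=np.linalg.inv(W)@np.append(X,1); return K[0,0]*c[0]/-c[2]+K[0,2], K[1,1]*-c[1]/-c[2]+K[1,2]
h=pix([.5424,-.0906,.07]); t=pix(T[:3,:3]@[-.0006,-.0006,.0813]+T[:3,3]); print(h,t)
u,v=map(int,h); x=p[v-60:v+60,u-70:u+70]; print(u-70,v-60); save("crop5",cv2.resize(x,None,fx=5,fy=5,interpolation=cv2.INTER_CUBIC))
E
```

```text
7.3 [ 0.54322342 -0.0910747   0.18755532] 12.794838893413045 [-0.12508822 -0.29357687 -1.34843098] [ 2.32329430e-04 -1.28915561e-04 -9.99999965e-01]
(np.float64(313.7512628971918), np.float64(232.29044634104125)) (np.float64(313.93386203013694), np.float64(250.5825251884797))
243 172
```

View pics/crop5.png

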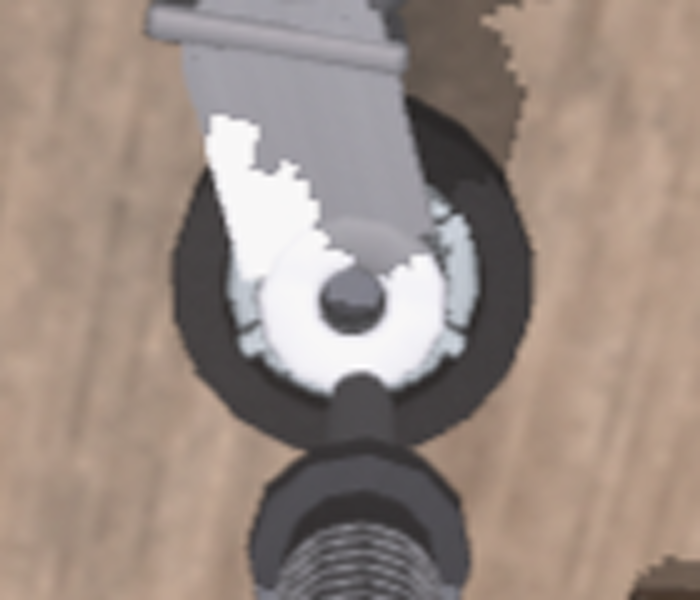

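Crop: hole centre at (352,299) and the punch tip's end at (361,372) at its far rim. I'll refine these numerically.

```bash
python3 - <<'E'
from h import *
f=np.load("/tmp/w5.npz"); p,K,W=f["p"],f["K"],f["W"]; g=p.astype(int).sum(-1)//3
print(g[222:262,300:330:1][:, 4:22])
s,T=pose()
Tt=np.array([[0]])
X=np.linalg.inv(W)
def pix(t):
    c=X@np.append(T[:3,:3]@t+T[:3,3],1); return [round(K[0,0]*c[0]/-c[2]+K[0,2],1), round(K[1,1]*-c[1]/-c[2]+K[1,2],1)]
for t in([0,0,.0813],[.0037,0,.0813],[0,.0037,.0813],[0,-.0037,.0813],[.0037,0,.055],[0,.0037,.06]): print(t,pix(t))
Th=np.linalg.inv(T)
for u,v in((313.4,231.8),(313.8,232.3)): w=ray(u,v,K,W,.07); print(w,(Th@np.append(w,1))[:3])
E
```

```text
[[247 246 246 243 239 239 239 210 154 154 155 155 156 156 157 159 160 162]
 [246 246 246 246 246 246 245 241 235 204 151 151 152 152 154 157 159 160]
 [246 245 245 245 245 244 242 240 238 204 144 145 146 148 151 153 155 158]
 [245 245 244 243 241 236 233 219 181 144 126 129 136 143 146 149 151 154]
 [244 244 244 240 233 215 176 153 139 131 131 124 120 132 141 145 148 210]
 [244 244 241 233 206 159 139 133 134 133 132 130 130 125 162 211 191 220]
 [245 242 235 206 153 135 134 132 132 133 132 133 133 131 131 196 229 239]
 [246 242 226 165 119 133 132 131 132 132 132 133 132 132 122 159 221 241]
 [246 242 210 124 110 132 131 132 132 132 133 133 131 130 126 117 193 237]
 [246 240 191  91 108 131 131 131 132 133 132 131 131 130 115  94 186 236]
 [245 239 190  88  84  95  96  96 117 131 131 130 129 129 103  81 191 239]
 [246 240 199 104  65  76  83  83  90  96  95  94  95  98  83  90 196 240]
 [246 242 214 131  75  71  75  79  83  82  81  80  72  68  78 114 204 241]
 [247 244 219 143  88  73  71  68  66  71  72  70  67  69  89 161 226 244]
 [247 246 238 205 133  85  73  71  71  71  72  78 
[... 1699 characters left out ...]
4  76  77  78  75  71  69  67  69  75  78  76  72]
 [ 65  66  66  65  67  67  66  65  61  59  57  57  56  57  59  61  67  68]
 [ 61  59  57  56  56  56  55  56  55  54  55  54  54  55  53  54  55  57]]
[0, 0, 0.0813] [np.float64(315.2), np.float64(249.4)]
[0.0037, 0, 0.0813] [np.float64(315.2), np.float64(243.2)]
[0, 0.0037, 0.0813] [np.float64(321.6), np.float64(249.4)]
[0, -0.0037, 0.0813] [np.float64(308.8), np.float64(249.4)]
[0.0037, 0, 0.055] [np.float64(315.3), np.float64(257.8)]
[0, 0.0037, 0.06] [np.float64(322.3), np.float64(261.4)]
[ 0.54209936 -0.09032437  0.07      ] [ 0.00085869 -0.0010759   0.11759547]
[ 0.54243287 -0.09059924  0.07      ] [ 0.00051672 -0.00081163  0.11759562]
```

Relative correction from the same image: tool +2.3 mm x, -1.3 mm y. Descending to just above the face.

move_arm(
  plan=[
    {"dx": 0.23,"dy": -0.13,"dz": 1,"twist": 0,"claw": 0},
    {"dx": 0,"dy": 0,"dz": 1.5,"twist": 0,"claw": 0},
    {"dx": 0,"dy": 0,"dz": 0.7,"twist": 0,"claw": 0},
    {"dx": 0,"dy": 0,"dz": 0,"twist": 0,"claw": 0},
    {"dx": 0,"dy": 0,"dz": 0,"twist": 0,"claw": 0},
    {"dx": 0,"dy": 0,"dz": 0,"twist": 0,"claw": 0},
  ],
)

```text
time: 8.1
tcp_pos: [0.5418, -0.0883, 0.1556]
orientation: [0.0, 0.623, 0.782, 0.0]
force: [0.5, 0.9, -0.4]
opening: 0.0117
gripper_force: 97.6
```

```bash
python3 - <<'E'
from h import *
s,T=pose(); print(s["time"],s["tcp_pos"],s["force"])
p,d,K,W=shot("wrist"); g=p.astype(int).sum(-1)//3
X=np.linalg.inv(W)
def pix(t):
    c=X@np.append(T[:3,:3]@t+T[:3,3],1); return [round(K[0,0]*c[0]/-c[2]+K[0,2],1), round(K[1,1]*-c[1]/-c[2]+K[1,2],1)]
for t in([-.0017,0,.0813],[.002,0,.0813],[0,.0037,.0813]): print(t,pix(t))
u,v=map(int,pix([-.0017,0,.0813])); print(u-11,v-18); print(g[v-18:v+10,u-11:u+12])
E
```

```text
8.1 [ 0.54180856 -0.08826691  0.15561916] [ 0.54724206  0.8538179  -0.43612144]
[-0.0017, 0, 0.0813] [np.float64(315.0), np.float64(252.4)]
[0.002, 0, 0.0813] [np.float64(315.0), np.float64(246.3)]
[0, 0.0037, 0.0813] [np.float64(321.4), np.float64(249.6)]
304 234
[[156 158 161 163 165 167 169 169 170 170 170 170 171 172 173 172 172 171
  170 166 160 157 156]
 [160 162 165 166 166 166 167 166 167 166 167 168 169 169 170 170 171 172
  172 171 168 162 157]
 [163 164 164 164 164 165 164 164 164 164 164 164 165 166 167 167 168 169
  170 170 171 168 163]
 [163 162 162 162 162 162 162 163 162 161 161 161 162 163 163 164 165 165
  167 169 170 170 168]
 [163 161 161 160 161 161 161 160 160 158 159 158 159 160 160 161 162 163
  163 165 167 168 169]
 [162 161 159 158 159 160 158 158 157 156 154 156 156 157 157 157 159 161
  161 163 164 166 167]
 [159 158 157 156 156 157 156 155 154 152 152 153 154 154 155 155 155 157
  158 159 162 163 165]
 [158 157 155 153 153 153 152 151 149 147 148 149 150 151 151 152 153 155
  156 157 159 161 162]
 [237 237 208 152 151 150 148 147 145 143 143 144 145 146 1
[... 1181 characters left out ...]
225 242 247 248 247]
 [247 245 241 213 128  73  75  77  78  78  78  78  79  78  78  77  76 187
  239 245 247 247 247]
 [247 247 245 238 182  73  75  77  77  77  78  79  79  78  78  77  76 171
  236 247 247 247 246]
 [247 247 247 245 197  73  75  77  77  77  77  78  78  78  77  77  76 168
  237 247 247 246 246]
 [247 247 247 239 174  73  75  77  77  78  77  79  79  78  78  77  76 172
  238 247 247 246 245]
 [246 247 247 237 168  74  76  77  78  74  70  68  65  68  76  78  76 173
  238 247 246 245 244]
 [246 246 247 237 167  67  66  63  59  58  57  56  55  55  58  60  66 171
  237 246 245 244 243]
 [227 176 154 135  94  55  55  54  54  53  54  54  53  53  53  52  55  96
  143 198 236 244 243]]
```

Tip is within about 1 mm of the hole in the image; small correction, then feel downward.

move_arm(
  plan=[
    {"dx": -0.06,"dy": -0.04,"dz": 0.1,"twist": 0,"claw": 0},
    {"dx": 0,"dy": 0,"dz": 0.1,"twist": 0,"claw": 0},
    {"dx": 0,"dy": 0,"dz": 0.1,"twist": 0,"claw": 0},
    {"dx": 0,"dy": 0,"dz": 0.1,"twist": 0,"claw": 0},
    {"dx": 0,"dy": 0,"dz": 0.1,"twist": 0,"claw": 0},
    {"dx": 0,"dy": 0,"dz": 0.0,"twist": 0,"claw": 0},
  ],
)

```text
time: 8.9
tcp_pos: [0.5413, -0.0889, 0.1502]
orientation: [-0.0, 0.623, 0.782, -0.0]
force: [-0.8, -0.3, -1.5]
opening: 0.0118
gripper_force: 97.6
```

move_arm(
  plan=[
    {"dx": 0,"dy": 0,"dz": 0.1,"twist": 0,"claw": 0},
    {"dx": 0,"dy": 0,"dz": 0.1,"twist": 0,"claw": 0},
    {"dx": 0,"dy": 0,"dz": 0,"twist": 0,"claw": 0},
  ],
)

```text
time: 9.28
tcp_pos: [0.5413, -0.0889, 0.1482]
orientation: [0.0, 0.623, 0.782, -0.0]
force: [-0.3, -0.5, -1.0]
opening: 0.0118
gripper_force: 97.6
```

The tip is 3 mm below the face with no force, so it is in the hole. Continuing to the pin.

move_arm(
  plan=[
    {"dx": 0,"dy": 0,"dz": 0.1,"twist": 0,"claw": 0},
    {"dx": 0,"dy": 0,"dz": 0.1,"twist": 0,"claw": 0},
    {"dx": 0,"dy": 0,"dz": 0.1,"twist": 0,"claw": 0},
    {"dx": 0,"dy": 0,"dz": 0,"twist": 0,"claw": 0},
  ],
)

```text
time: 9.78
tcp_pos: [0.5413, -0.089, 0.1452]
orientation: [-0.0, 0.623, 0.782, -0.0]
force: [-0.3, -0.8, -1.3]
opening: 0.0118
gripper_force: 97.6
```

move_arm(
  plan=[
    {"dx": 0,"dy": 0,"dz": 0.1,"twist": 0,"claw": 0},
    {"dx": 0,"dy": 0,"dz": 0.1,"twist": 0,"claw": 0},
    {"dx": 0,"dy": 0,"dz": 0,"twist": 0,"claw": 0},
  ],
)

```text
time: 10.15
tcp_pos: [0.5415, -0.0891, 0.1437]
orientation: [0.0, 0.623, 0.782, 0.0]
force: [-1.7, -0.2, 7.4]
opening: 0.0122
gripper_force: 98.5
```

Contact with the pin at about 7.6 mm depth. Pressing.

move_arm(
  plan=[
    {"dx": 0,"dy": 0,"dz": 0.05,"twist": 0,"claw": 0},
    {"dx": 0,"dy": 0,"dz": 0.05,"twist": 0,"claw": 0},
    {"dx": 0,"dy": 0,"dz": 0.1,"twist": 0,"claw": 0},
    {"dx": 0,"dy": 0,"dz": 0.1,"twist": 0,"claw": 0},
    {"dx": 0,"dy": 0,"dz": 0.1,"twist": 0,"claw": 0},
  ],
)

```text
time: 10.78
tcp_pos: [0.5415, -0.0891, 0.1398]
orientation: [0.0, 0.623, 0.782, 0.0]
force: [-2.7, -0.5, 11.1]
opening: 0.0116
gripper_force: 98.6
```

move_arm(
  plan=[
    {"dx": 0,"dy": 0,"dz": 0.1,"twist": 0,"claw": 0},
    {"dx": 0,"dy": 0,"dz": 0.1,"twist": 0,"claw": 0},
    {"dx": 0,"dy": 0,"dz": 0.1,"twist": 0,"claw": 0},
    {"dx": 0,"dy": 0,"dz": 0.1,"twist": 0,"claw": 0},
    {"dx": 0,"dy": 0,"dz": 0.1,"twist": 0,"claw": 0},
    {"dx": 0,"dy": 0,"dz": 0.1,"twist": 0,"claw": 0},
    {"dx": 0,"dy": 0,"dz": 0.1,"twist": 0,"claw": 0},
    {"dx": 0,"dy": 0,"dz": 0.1,"twist": 0,"claw": 0},
    {"dx": 0,"dy": 0,"dz": 0.1,"twist": 0,"claw": 0},
    {"dx": 0,"dy": 0,"dz": 0.1,"twist": 0,"claw": 0},
    {"dx": 0,"dy": 0,"dz": 0.1,"twist": 0,"claw": 0},
    {"dx": 0,"dy": 0,"dz": 0.1,"twist": 0,"claw": 0},
  ],
)

```text
time: 12.28
tcp_pos: [0.5416, -0.0891, 0.1279]
orientation: [0.0, 0.623, 0.782, 0.0]
force: [-1.6, -0.2, 11.8]
opening: 0.0117
gripper_force: 98.6
```

move_arm(
  plan=[
    {"dx": 0,"dy": 0,"dz": 0.1,"twist": 0,"claw": 0},
    {"dx": 0,"dy": 0,"dz": 0.1,"twist": 0,"claw": 0},
    {"dx": 0,"dy": 0,"dz": 0.1,"twist": 0,"claw": 0},
    {"dx": 0,"dy": 0,"dz": 0.1,"twist": 0,"claw": 0},
  ],
)

```text
time: 12.78
tcp_pos: [0.5415, -0.0891, 0.1238]
orientation: [0.0, 0.623, 0.782, 0.0]
force: [-2.2, -0.4, 10.8]
opening: 0.0117
gripper_force: 98.6
```

move_arm(
  plan=[
    {"dx": 0,"dy": 0,"dz": 0.05,"twist": 0,"claw": 0},
    {"dx": 0,"dy": 0,"dz": 0.05,"twist": 0,"claw": 0},
  ],
)

```text
time: 13.02
tcp_pos: [0.5416, -0.0891, 0.1229]
orientation: [0.0, 0.623, 0.782, 0.0]
force: [-2.2, -0.1, 12.0]
opening: 0.0114
gripper_force: 98.6
```

move_arm(
  plan=[
    {"dx": 0,"dy": 0,"dz": 0.05,"twist": 0,"claw": 0},
    {"dx": 0,"dy": 0,"dz": 0.0,"twist": 0,"claw": 0},
  ],
)

```text
time: 13.28
tcp_pos: [0.5416, -0.0891, 0.1224]
orientation: [0.0, 0.623, 0.782, 0.0]
force: [-2.4, 0.2, 12.7]
opening: 0.012
gripper_force: 98.8
```

move_arm(
  plan=[
    {"dx": 0,"dy": 0,"dz": 0.05,"twist": 0,"claw": 0},
    {"dx": 0,"dy": 0,"dz": 0,"twist": 0,"claw": 0},
  ],
)

```text
time: 13.52
tcp_pos: [0.5418, -0.0891, 0.1222]
orientation: [0.0, 0.623, 0.782, 0.0]
force: [-3.9, -0.2, 18.1]
opening: 0.0116
gripper_force: 99.5
```

The force rose to 18 N: landed at 29 mm. Withdrawing.

move_arm(
  plan=[
    {"dx": 0,"dy": 0,"dz": -0.5,"twist": 0,"claw": 0},
    {"dx": 0,"dy": 0,"dz": -1.2,"twist": 0,"claw": 0},
    {"dx": 0,"dy": 0,"dz": -1.3,"twist": 0,"claw": 0},
    {"dx": 0,"dy": 0,"dz": -1.5,"twist": 0,"claw": 0},
    {"dx": 0,"dy": 0,"dz": -2,"twist": 0,"claw": 0},
    {"dx": 0,"dy": 0,"dz": -1.5,"twist": 0,"claw": 0},
    {"dx": 0,"dy": 0,"dz": 0,"twist": 0,"claw": 0},
  ],
)

```text
time: 14.4
tcp_pos: [0.5419, -0.0889, 0.2025]
orientation: [0.001, 0.623, 0.782, 0.001]
force: [0.5, -1.0, -2.0]
opening: 0.0118
gripper_force: 97.5
```

```bash
python3 - <<'E'
from h import *
s,T=pose(); print(s["time"],s["tcp_pos"],s["force"])
p,d,K,W=shot("wrist"); save("w6",p); b=(cloud(d,K,W).reshape(-1,3)-T[:3,3])@T[:3,:3]
for z0,z1 in((.03,.04),(.055,.07),(.07,.085)):
    q=b[(abs(b[:,0])<.03)&(abs(b[:,1])<.03)&(b[:,2]>z0)&(b[:,2]<z1)]
    if len(q): print(z0,len(q),np.median(q,0).round(4),q[:,1].min(),q[:,1].max(),q[:,0].max(),q[:,2].max())
plan([(.4489,-.3045,.205,12.9,5)])
E
```

```text
14.4 [ 0.54187157 -0.08889877  0.20247699] [ 0.47552596 -0.96436794 -1.96268976]
0.03 668 [ 0.0053 -0.0006  0.0317] -0.01087960947986638 0.009661622302437977 0.009777356820524137 0.03705640374188896
0.055 94 [ 0.0023 -0.0006  0.0631] -0.003862195335165504 0.002706311075975708 0.0029705882789871183 0.06993525160444673
0.07 71 [ 0.0022 -0.0006  0.075 ] -0.004015697469275224 0.0028711647462839073 0.003169066587247274 0.08074171907131981
[(np.float64(-3.79), np.float64(-2.77), np.float64(-0.07), np.float64(-0.0)), (np.float64(-3.79), np.float64(-2.77), np.float64(-0.07), np.float64(-0.0)), (np.float64(-3.79), np.float64(-2.77), np.float64(-0.07), np.float64(-0.0)), (np.float64(-3.79), np.float64(-2.77), np.float64(-0.07), np.float64(-0.0)), (np.float64(-3.79), np.float64(-2.77), np.float64(-0.07), np.float64(-0.0))]
```

Punch unchanged in the grip (tip end ~0.081). Back to the stand.

move_arm(
  plan=[
    {"dx": -3.79,"dy": -2.77,"dz": 0,"twist": 0,"claw": 0},
    {"dx": -3.79,"dy": -2.77,"dz": 0,"twist": 0,"claw": 0},
    {"dx": -3.79,"dy": -2.77,"dz": 0,"twist": 0,"claw": 0},
    {"dx": -3.79,"dy": -2.77,"dz": 0,"twist": 0,"claw": 0},
    {"dx": -3.79,"dy": -2.77,"dz": 0,"twist": 0,"claw": 0},
    {"dx": 0,"dy": 0,"dz": 2,"twist": 0,"claw": 0},
    {"dx": 0,"dy": 0,"dz": 2,"twist": 0,"claw": 0},
    {"dx": 0,"dy": 0,"dz": 0,"twist": 0,"claw": 0},
    {"dx": 0,"dy": 0,"dz": 0,"twist": 0,"claw": 0},
  ],
)

```text
time: 15.58
tcp_pos: [0.4486, -0.3046, 0.1616]
orientation: [-0.0, 0.623, 0.782, -0.0]
force: [-0.7, -0.0, -1.3]
opening: 0.0117
gripper_force: 97.6
```

move_arm(
  plan=[
    {"dx": 0.02,"dy": 0.03,"dz": 1,"twist": 0,"claw": 0},
    {"dx": 0,"dy": 0,"dz": 1,"twist": 0,"claw": 0},
    {"dx": 0,"dy": 0,"dz": 0.4,"twist": 0,"claw": 0},
    {"dx": 0,"dy": 0,"dz": 0.3,"twist": 0,"claw": 0},
    {"dx": 0,"dy": 0,"dz": 0.3,"twist": 0,"claw": 0},
    {"dx": 0,"dy": 0,"dz": 0.3,"twist": 0,"claw": 0},
    {"dx": 0,"dy": 0,"dz": 0,"twist": 0,"claw": 0},
  ],
)

```text
time: 16.45
tcp_pos: [0.4487, -0.3042, 0.1282]
orientation: [-0.0, 0.623, 0.782, -0.0]
force: [-0.1, -0.5, -2.0]
opening: 0.0119
gripper_force: 97.6
```

move_arm(
  plan=[
    {"dx": 0,"dy": 0,"dz": 1,"twist": 0,"claw": 0},
    {"dx": 0,"dy": 0,"dz": 1,"twist": 0,"claw": 0},
    {"dx": 0,"dy": 0,"dz": 0.8,"twist": 0,"claw": 0},
    {"dx": 0,"dy": 0,"dz": 0.4,"twist": 0,"claw": 0},
    {"dx": 0,"dy": 0,"dz": 0.3,"twist": 0,"claw": 0},
    {"dx": 0,"dy": 0,"dz": 0,"twist": 0,"claw": 0},
    {"dx": 0,"dy": 0,"dz": 0,"twist": 0,"claw": 0},
  ],
)

```text
time: 17.32
tcp_pos: [0.4489, -0.3043, 0.0935]
orientation: [0.0, 0.623, 0.782, 0.0]
force: [-0.4, -0.5, -0.7]
opening: 0.0116
gripper_force: 97.6
```

Seated to within 1 mm. Release, then rise.

move_arm(
  plan=[
    {"dx": 0,"dy": 0,"dz": 0.06,"twist": 0,"claw": 0},
    {"dx": 0,"dy": 0,"dz": 0,"twist": 0,"claw": 0.4},
    {"dx": 0,"dy": 0,"dz": 0,"twist": 0,"claw": 0.8},
    {"dx": 0,"dy": 0,"dz": 0,"twist": 0,"claw": 1},
    {"dx": 0,"dy": 0,"dz": 0,"twist": 0,"claw": 1},
    {"dx": 0,"dy": 0,"dz": 0,"twist": 0,"claw": 1},
    {"dx": 0,"dy": 0,"dz": 0,"twist": 0,"claw": 1},
    {"dx": 0,"dy": 0,"dz": -2,"twist": 0,"claw": 1},
    {"dx": 0,"dy": 0,"dz": -3,"twist": 0,"claw": 1},
    {"dx": 0,"dy": 0,"dz": -4,"twist": 0,"claw": 1},
    {"dx": 0,"dy": 0,"dz": -3,"twist": 0,"claw": 1},
    {"dx": 0,"dy": 0,"dz": 0,"twist": 0,"claw": 1},
  ],
)

```text
time: 18.82
tcp_pos: [0.4496, -0.3048, 0.2147]
orientation: [0.002, 0.623, 0.782, 0.0]
force: [0.8, -0.0, -1.2]
opening: 0.0854
gripper_force: 0.0
```

```bash
python3 - <<'E'
from h import *
s,T=pose(); print(s["time"],s["tcp_pos"],s["force"],s["opening"])
p,d,K,W=shot("wrist"); save("w7",p); P=cloud(d,K,W); a=P.reshape(-1,3)
for z0,z1 in((.058,.0615),(.10,.16)):
    q=a[(np.hypot(a[:,0]-.45,a[:,1]+.3045)<.02)&(a[:,2]>z0)&(a[:,2]<z1)]
    print(z0,len(q),q[:,2].max(),np.median(q,0).round(4), q[q[:,2]>q[:,2].max()-.004].mean(0).round(4))
plan([(.5421,-.0900,.205,20,6)])
E
```

```text
18.825 [ 0.44959328 -0.30477445  0.21465647] [ 0.78921882 -0.01153453 -1.17248619] 0.08538866924795263
0.058 181 0.06148673959122203 [ 0.4463 -0.3     0.0606] [ 0.4472 -0.3011  0.0605]
0.1 795 0.14184808100123836 [ 0.4477 -0.3014  0.1371] [ 0.4483 -0.3047  0.1399]
[(np.float64(3.14), np.float64(2.31), np.float64(0.14), np.float64(-1.2)), (np.float64(3.09), np.float64(2.37), np.float64(0.14), np.float64(-1.2)), (np.float64(3.04), np.float64(2.44), np.float64(0.14), np.float64(-1.2)), (np.float64(2.99), np.float64(2.5), np.float64(0.14), np.float64(-1.2)), (np.float64(2.93), np.float64(2.56), np.float64(0.14), np.float64(-1.2)), (np.float64(2.88), np.float64(2.62), np.float64(0.14), np.float64(-1.2))]
```

The punch is back at (0.448,-0.305), top 0.140, upright. Now to the wheel.

move_arm(
  plan=[
    {"dx": 3.14,"dy": 2.31,"dz": 0,"twist": -1.2,"claw": 0.8},
    {"dx": 3.09,"dy": 2.37,"dz": 0,"twist": -1.2,"claw": 0.8},
    {"dx": 3.04,"dy": 2.44,"dz": 0,"twist": -1.2,"claw": 0.8},
    {"dx": 2.99,"dy": 2.5,"dz": 0,"twist": -1.2,"claw": 0.8},
    {"dx": 2.93,"dy": 2.56,"dz": 0,"twist": -1.2,"claw": 0.8},
    {"dx": 2.54,"dy": 2.59,"dz": 0,"twist": -1.2,"claw": 0.8},
    {"dx": 0,"dy": 0,"dz": 4,"twist": 0,"claw": 0.8},
    {"dx": 0,"dy": 0,"dz": 4,"twist": 0,"claw": 0.8},
    {"dx": 0,"dy": 0,"dz": 3,"twist": 0,"claw": 0.8},
    {"dx": 0,"dy": 0,"dz": 0,"twist": 0,"claw": 0.8},
    {"dx": 0,"dy": 0,"dz": 0,"twist": 0,"claw": 0.8},
  ],
)

```text
time: 20.25
tcp_pos: [0.5428, -0.0934, 0.1033]
orientation: [0.0, 0.573, 0.819, 0.0]
force: [-0.3, -0.1, 0.1]
opening: 0.0684
gripper_force: 0.0
```

```bash
python3 - <<'E'
from h import *
s,T=pose(); print(s["time"],s["tcp_pos"],s["force"],s["opening"])
p,d,K,W=shot("wrist"); save("w8",p)
plan([(.543,-.0933,.034,20,4)])
E
```

```text
20.25 [ 0.5428296  -0.09335163  0.10329896] [-0.32538465 -0.07952727  0.05687262] 0.06839831044106294
[(np.float64(0.0), np.float64(-0.0), np.float64(1.74), np.float64(0.0)), (np.float64(0.0), np.float64(-0.0), np.float64(1.74), np.float64(0.0)), (np.float64(0.0), np.float64(-0.0), np.float64(1.74), np.float64(0.0)), (np.float64(0.0), np.float64(-0.0), np.float64(1.74), np.float64(0.0))]
```

View pics/w8.png

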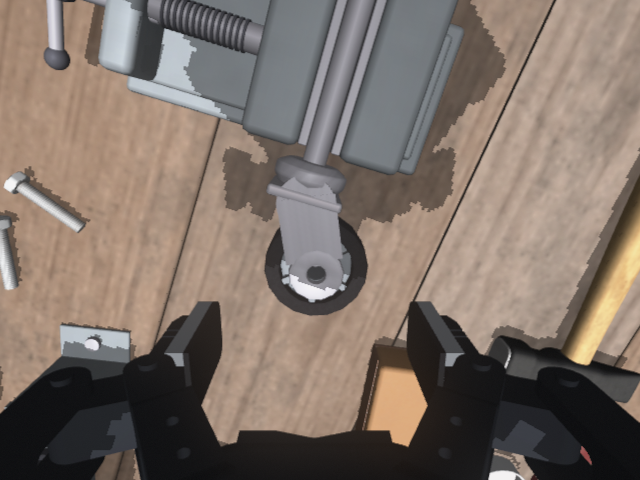

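The wheel at (316,265) is centred between the fingers, and the hole is dark (pin gone). The sanding block's corner at (375,345) stays lower than the fingertips.

move_arm(
  plan=[
    {"dx": 0,"dy": 0,"dz": 2,"twist": 0,"claw": 0.8},
    {"dx": 0,"dy": 0,"dz": 2,"twist": 0,"claw": 0.8},
    {"dx": 0,"dy": 0,"dz": 1.9,"twist": 0,"claw": 0.8},
    {"dx": 0,"dy": 0,"dz": 1,"twist": 0,"claw": 0.8},
    {"dx": 0,"dy": 0,"dz": 0,"twist": 0,"claw": 0.8},
    {"dx": 0,"dy": 0,"dz": 0,"twist": 0,"claw": 0.8},
  ],
)

```text
time: 21.05
tcp_pos: [0.543, -0.0932, 0.0343]
orientation: [0.0, 0.573, 0.819, 0.0]
force: [-0.1, -0.4, 0.6]
opening: 0.0684
gripper_force: 0.0
```

move_arm(
  plan=[
    {"dx": 0,"dy": 0,"dz": 0,"twist": 0,"claw": 0.68},
    {"dx": 0,"dy": 0,"dz": 0,"twist": 0,"claw": 0.62},
    {"dx": 0,"dy": 0,"dz": 0,"twist": 0,"claw": 0.55},
    {"dx": 0,"dy": 0,"dz": 0,"twist": 0,"claw": 0.5},
    {"dx": 0,"dy": 0,"dz": 0,"twist": 0,"claw": 0.5},
    {"dx": 0,"dy": 0,"dz": 0,"twist": 0,"claw": 0.5},
  ],
  grip_force=30,
)

```text
time: 21.8
tcp_pos: [0.5429, -0.0932, 0.0343]
orientation: [0.0, 0.573, 0.82, 0.0]
force: [-1.6, 0.2, 9.5]
opening: 0.0505
gripper_force: 29.5
```

move_arm(
  plan=[
    {"dx": 0,"dy": 0,"dz": -0.05,"twist": 0,"claw": 0.5},
    {"dx": 0,"dy": 0,"dz": -0.05,"twist": 0,"claw": 0.5},
    {"dx": 0,"dy": 0,"dz": 0,"twist": 0,"claw": 0.5},
  ],
)

```text
time: 22.18
tcp_pos: [0.5425, -0.0932, 0.0347]
orientation: [-0.0, 0.573, 0.82, -0.0]
force: [0.1, -0.8, -0.1]
opening: 0.0501
gripper_force: 31.2
```

move_arm(
  plan=[
    {"dx": 0,"dy": 0,"dz": -0.05,"twist": 0,"claw": 0.5},
    {"dx": -0.2,"dy": -0.06,"dz": 0,"twist": 0,"claw": 0.5},
    {"dx": -0.3,"dy": -0.09,"dz": 0,"twist": 0,"claw": 0.5},
    {"dx": -0.3,"dy": -0.09,"dz": 0,"twist": 0,"claw": 0.5},
  ],
)

```text
time: 22.68
tcp_pos: [0.5431, -0.1018, 0.0352]
orientation: [-0.0, 0.573, 0.819, -0.0]
force: [-0.6, 0.6, -1.3]
opening: 0.0501
gripper_force: 31.2
```

move_arm(
  plan=[
    {"dx": -0.57,"dy": -0.17,"dz": 0,"twist": 0,"claw": 0.5},
    {"dx": -0.57,"dy": -0.17,"dz": 0,"twist": 0,"claw": 0.5},
    {"dx": -0.57,"dy": -0.17,"dz": 0,"twist": 0,"claw": 0.5},
    {"dx": -0.57,"dy": -0.17,"dz": 0,"twist": 0,"claw": 0.5},
    {"dx": -0.57,"dy": -0.17,"dz": 0,"twist": 0,"claw": 0.5},
    {"dx": -0.57,"dy": -0.17,"dz": 0,"twist": 0,"claw": 0.5},
    {"dx": -0.57,"dy": -0.17,"dz": 0,"twist": 0,"claw": 0.5},
    {"dx": -0.57,"dy": -0.17,"dz": 0,"twist": 0,"claw": 0.5},
    {"dx": 0,"dy": 0,"dz": 0,"twist": 0,"claw": 0.5},
  ],
)

```text
time: 23.8
tcp_pos: [0.546, -0.1496, 0.0352]
orientation: [0.0, 0.573, 0.819, -0.0]
force: [-0.3, 0.4, -1.3]
opening: 0.0502
gripper_force: 31.2
```

Wheel is out of the fork. Lift and carry to the tray.

```bash
python3 - <<'E'
from h import *
plan([(.546,-.1496,.155,None,3),(.493,.258,.155,17,10)])
E
```

```text
[(np.float64(-0.0), np.float64(0.0), np.float64(-3.99), 0.0), (np.float64(-0.0), np.float64(0.0), np.float64(-3.99), 0.0), (np.float64(-0.0), np.float64(0.0), np.float64(-3.99), 0.0)]
[(np.float64(4.01), np.float64(0.9), np.float64(-0.0), np.float64(0.3)), (np.float64(4.02), np.float64(0.88), np.float64(-0.0), np.float64(0.3)), (np.float64(4.02), np.float64(0.86), np.float64(-0.0), np.float64(0.3)), (np.float64(4.02), np.float64(0.83), np.float64(-0.0), np.float64(0.3)), (np.float64(4.03), np.float64(0.81), np.float64(-0.0), np.float64(0.3)), (np.float64(4.03), np.float64(0.79), np.float64(-0.0), np.float64(0.3)), (np.float64(4.04), np.float64(0.77), np.float64(-0.0), np.float64(0.3)), (np.float64(4.04), np.float64(0.75), np.float64(-0.0), np.float64(0.3)), (np.float64(4.05), np.float64(0.73), np.float64(-0.0), np.float64(0.3)), (np.float64(4.05), np.float64(0.71), np.float64(-0.0), np.float64(0.3))]
```

move_arm(
  plan=[
    {"dx": 0,"dy": 0,"dz": -2,"twist": 0,"claw": 0.5},
    {"dx": 0,"dy": 0,"dz": -3.5,"twist": 0,"claw": 0.5},
    {"dx": 0,"dy": 0,"dz": -3.5,"twist": 0,"claw": 0.5},
    {"dx": 0,"dy": 0,"dz": -3,"twist": 0,"claw": 0.5},
    {"dx": 4,"dy": 0.9,"dz": 0,"twist": 0.3,"claw": 0.5},
    {"dx": 4,"dy": 0.88,"dz": 0,"twist": 0.3,"claw": 0.5},
    {"dx": 4,"dy": 0.86,"dz": 0,"twist": 0.3,"claw": 0.5},
    {"dx": 4,"dy": 0.83,"dz": 0,"twist": 0.3,"claw": 0.5},
    {"dx": 4,"dy": 0.81,"dz": 0,"twist": 0.3,"claw": 0.5},
    {"dx": 4,"dy": 0.8,"dz": 0,"twist": 0.3,"claw": 0.5},
    {"dx": 4,"dy": 0.77,"dz": 0,"twist": 0.3,"claw": 0.5},
    {"dx": 4,"dy": 0.75,"dz": 0,"twist": 0.3,"claw": 0.5},
    {"dx": 4,"dy": 0.73,"dz": 0,"twist": 0.3,"claw": 0.5},
    {"dx": 4.2,"dy": 0.71,"dz": 0,"twist": 0.3,"claw": 0.5},
    {"dx": 0,"dy": 0,"dz": 0,"twist": 0,"claw": 0.5},
    {"dx": 0,"dy": 0,"dz": 0,"twist": 0,"claw": 0.5},
  ],
  grip_force=40,
)

```text
time: 25.8
tcp_pos: [0.4929, 0.2572, 0.1551]
orientation: [0.0, 0.594, 0.804, -0.0]
force: [0.6, 0.1, -0.7]
opening: 0.0502
gripper_force: 41.6
```

```bash
python3 - <<'E'
from h import *
s,T=pose(); print(s["time"],s["tcp_pos"],s["force"],s["opening"])
p,d,K,W=shot("wrist"); save("w9",p); P=cloud(d,K,W); b=(P.reshape(-1,3)-T[:3,3])@T[:3,:3]
q=b[(np.hypot(b[:,0],b[:,1])<.024)&(b[:,2]>-.05)&(b[:,2]<.03)]; print("wheel top in tool z",np.percentile(q[:,2],[5,50,95]),q.mean(0), np.linalg.lstsq(np.c_[q[:,:2],np.ones(len(q))],q[:,2],rcond=None)[0])
E
```

```text
25.8 [0.4929249  0.25723818 0.15510658] [ 0.57566134  0.09234173 -0.71670095] 0.05016586166089364
wheel top in tool z [-0.02947897 -0.0279417  -0.02281656] [ 0.00132056 -0.00030972 -0.02683596] [ 0.0048281  -0.00720951 -0.02684457]
```

View pics/w9.png

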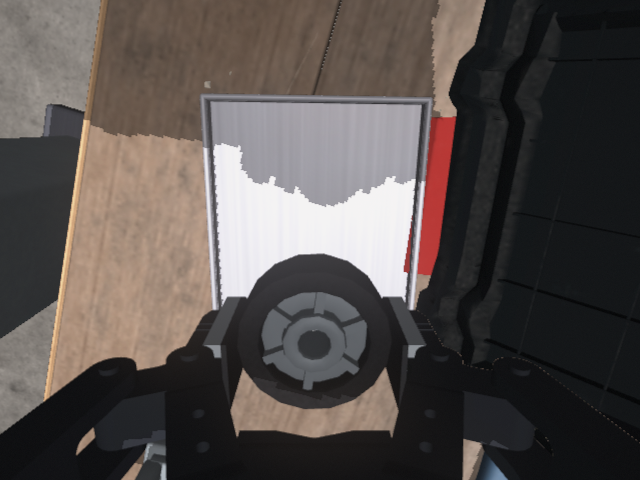

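The wheel is held level over the tray (tray floor at (315,230) px); a black case leans just beyond the tray's far edge. I'll check clearance.

```bash
python3 - <<'E'
from h import *
f=np.load("/tmp/top.npz"); a=cloud(f["d"],f["K"],f["W"]).reshape(-1,3); a=a[~np.isnan(a[:,0])]
c=np.array([.487,.255]); ax=np.array([np.cos(np.radians(17)),np.sin(np.radians(17))]); pr=np.array([-ax[1],ax[0]])
e=(a[:,:2]-c)@ax; g=(a[:,:2]-c)@pr
for z0 in(.02,.05,.08,.12,.16,.22,.3):
    q=(a[:,2]>z0)&(abs(g)<.09)&(e>-.1)&(e<.3); print(z0,q.sum(), e[q].min() if q.any() else None, a[q][e[q].argmin()] if q.any() else None)
E
```

```text
0.02 7540 -0.07041542669391947 [0.43224011 0.19326939 0.02017452]
0.05 5721 0.14604396782131326 [0.65285179 0.21203795 0.05474913]
0.08 4564 0.1712724303016152 [0.67589857 0.22294434 0.08020212]
0.12 2848 0.21841379623800378 [0.71920499 0.24253321 0.1236452 ]
0.16 1059 0.25539545867177416 [0.74994384 0.26847945 0.16043744]
0.22 0 None None
0.3 0 None None
```

Clear. Lowering.

move_arm(
  plan=[
    {"dx": 0,"dy": -0.5,"dz": 3.5,"twist": 0,"claw": 0.5},
    {"dx": 0,"dy": 0,"dz": 3.5,"twist": 0,"claw": 0.5},
    {"dx": 0,"dy": 0,"dz": 3.5,"twist": 0,"claw": 0.5},
    {"dx": 0,"dy": 0,"dz": 3,"twist": 0,"claw": 0.5},
    {"dx": 0,"dy": 0,"dz": 1.2,"twist": 0,"claw": 0.5},
    {"dx": 0,"dy": 0,"dz": 0.4,"twist": 0,"claw": 0.5},
    {"dx": 0,"dy": 0,"dz": 0,"twist": 0,"claw": 0.5},
    {"dx": 0,"dy": 0,"dz": 0,"twist": 0,"claw": 0.5},
  ],
)

```text
time: 26.85
tcp_pos: [0.4888, 0.2564, 0.0051]
orientation: [0.0, 0.594, 0.804, 0.001]
force: [0.9, -0.2, -0.2]
opening: 0.0497
gripper_force: 41.7
```

move_arm(
  plan=[
    {"dx": 0,"dy": 0,"dz": 0.1,"twist": 0,"claw": 0.5},
    {"dx": 0,"dy": 0,"dz": 0.1,"twist": 0,"claw": 0.5},
    {"dx": 0,"dy": 0,"dz": 0,"twist": 0,"claw": 0.5},
  ],
)

```text
time: 27.22
tcp_pos: [0.4883, 0.2562, 0.0022]
orientation: [0.0, 0.594, 0.804, -0.0]
force: [-0.9, 0.1, -1.4]
opening: 0.0495
gripper_force: 41.7
```

move_arm(
  plan=[
    {"dx": 0,"dy": 0,"dz": 0.1,"twist": 0,"claw": 0.5},
    {"dx": 0,"dy": 0,"dz": 0.1,"twist": 0,"claw": 0.5},
    {"dx": 0,"dy": 0,"dz": 0,"twist": 0,"claw": 0.5},
  ],
)

```text
time: 27.6
tcp_pos: [0.4883, 0.2561, 0.0002]
orientation: [-0.0, 0.594, 0.804, -0.0]
force: [-0.2, 0.1, 1.7]
opening: 0.0497
gripper_force: 42.6
```

Fingertips touch the tray floor. Release and rise.

move_arm(
  plan=[
    {"dx": 0,"dy": 0,"dz": -0.05,"twist": 0,"claw": 0.6},
    {"dx": 0,"dy": 0,"dz": 0,"twist": 0,"claw": 0.7},
    {"dx": 0,"dy": 0,"dz": 0,"twist": 0,"claw": 0.75},
    {"dx": 0,"dy": 0,"dz": 0,"twist": 0,"claw": 0.75},
    {"dx": 0,"dy": 0,"dz": 0,"twist": 0,"claw": 0.75},
    {"dx": 0,"dy": 0,"dz": -1.5,"twist": 0,"claw": 0.75},
    {"dx": 0,"dy": 0,"dz": -3,"twist": 0,"claw": 0.75},
    {"dx": 0,"dy": 0,"dz": -4,"twist": 0,"claw": 0.75},
    {"dx": 0,"dy": 0,"dz": -4,"twist": 0,"claw": 0.75},
    {"dx": 0,"dy": 0,"dz": -4,"twist": 0,"claw": 0.75},
    {"dx": 0,"dy": 0,"dz": 0,"twist": 0,"claw": 0.75},
  ],
)

```text
time: 28.98
tcp_pos: [0.4895, 0.2568, 0.1693]
orientation: [0.001, 0.594, 0.804, 0.003]
force: [0.5, 0.3, -0.1]
opening: 0.0642
gripper_force: 0.0
```

```bash
python3 - <<'E'
from h import *
s,T=pose(); print(s["time"],s["tcp_pos"],s["force"],s["opening"])
p,d,K,W=shot("wrist"); P=cloud(d,K,W); a=P.reshape(-1,3); g=p.max(-1).ravel()
q=a[(np.hypot(a[:,0]-.488,a[:,1]-.256)<.045)&(a[:,2]>.016)&(a[:,2]<.05)]; print("wheel",len(q),q.mean(0),np.percentile(q[:,2],[2,50,98]),cv2.minEnclosingCircle((q[:,:2]*1000).astype(np.float32)))
c=q[:,:2].mean(0); t=q[q[:,2]>np.median(q[:,2])-.004]; print(np.linalg.lstsq(np.c_[t[:,:2]-c,np.ones(len(t))],t[:,2],rcond=None)[0])
p,d,K,W=shot("side"); f=np.load("/tmp/side.npz"); 
x=np.vstack([p[170:370,220:420],]); save("side9",cv2.resize(x,None,fx=3,fy=3))
E
```

```text
28.975 [0.48953216 0.25677042 0.16929357] [ 0.50145348  0.29103318 -0.08649979] 0.06415713190528247
wheel 3442 [0.48620562 0.25943214 0.02159438] [0.01698662 0.02247875 0.0244988 ] ((486.2801818847656, 258.77410888671875), 24.933320999145508)
[ 0.00197169 -0.00094184  0.02243237]
```

View pics/side9.png

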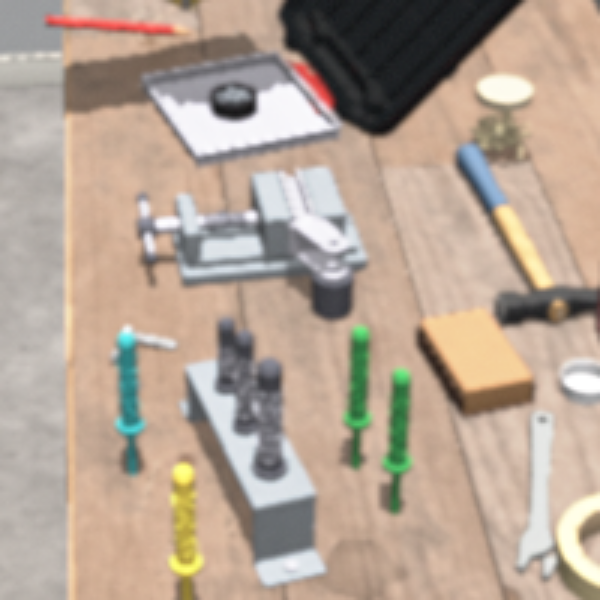

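The wheel lies flat in the tray at (233,98), top at 0.0225 and level. All three punches stand upright in the stand (226–268, 360–400), and the sanding block is undisturbed. Handing in.

```bash
python3 -c "
from h import *
print(r.finish_job())"
```

```text
the job is handed in; nothing more can be done
None
```

The job is handed in at about 29 s of the 67 s: axle pin pressed clear (peak reading about 18 N, limit 30 N), wheel lying flat in the tray, pin punch back upright in its own hole about 2 mm from where it began, other punches and sanding block left alone; the verdict itself was not reported.

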